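# Prop leg down, then hold the engraver's frame upright

### The job

The engraver's tipping work frame is lying over to one side on its stand. First, with the frame still lying over, flip its weighted prop leg over its top centre so that it drops fully down on the other side; then take the frame by the middle of the wooden grip on its top bar, raise it until it stands upright and keep it there. Finish while still gripping it, the frame upright and still in the gripper, because it tips over if let go; leave the other things on the bench where they are.

Things in the scene. Friction and masses are not known exactly. Their poses are not given: they have to be found in the camera images.
- stand: steel base plate, 170 mm (x) by 290 mm (y) by 12 mm thick, fixed to the table, with two bearing blocks (up to z = 48 mm) at x = +-75 mm that carry the frame's hinge. Origin: centre of its underside, on the table. Its x axis is parallel to the hinge, its z up; the frame lies over towards its -y, the prop leg is on the frame's +y side
- frame_hinge (a point): middle of the frame's hinge line, 30 mm above the table, over the origin of the stand; the line runs along the stand's x. The point's axes turn with the frame (equal to the stand's when upright)
- frame (a joint): tip angle of the frame (rad): 0 upright, -0.40 lying over to the stand's -y (a stop, as at the start), +0.20 leaning on its leg (a stop). The frame is a hoop of 14 mm steel tube, 144 mm wide, 227 mm tall above its hinge, with a crossbar at 130 mm carrying a hub and a 76 mm round plate on its -y side; 0.75 to 1 kg with its leg, top-heavy, turns freely, tips over if let go
- frame_grip (a point): centre of the wooden grip on the frame's top bar: a round sleeve, 24 mm diameter, 70 mm long along the stand's x, 220 mm from the hinge line; free all round, bare 14 mm tube 30 mm beyond each side. A round bar: it can turn in the fingers. Its axes as the frame
- leg (a joint): turn of the weighted prop leg about its pivot (rad): 0 stowed (along the frame, 5 degrees out to +y from its up direction), 2.356 fully down (140 degrees from it, down and out to +y). It moves easily: its weight keeps it at 0 until it is pushed to +y past the vertical (0.40 with the frame lying over), then drops it to its stop at 2.356 in about a second. Half a newton on the foot moves it
- leg_pivot (a point): pivot of the leg on the frame: 130 mm up the frame from its hinge and 14 mm out to +y; the leg turns about an axis parallel to the stand's x. Its axes as the frame
- leg_foot (a point): centre of the rubber foot bar at the leg's free end, 155 mm from the pivot (stowed, it stands 65 mm beyond the top bar): a bar 14 mm in diameter and 50 mm long along the stand's x, across the end of the 10 mm round leg. Its axes turn with the leg
- handle_a: loose wooden mushroom-shaped graver handle, 48 to 53 mm across, 41 mm tall, on the stand's base plate, beside the frame; bystander. Origin at the centre of its underside
- handle_b: loose wooden mushroom-shaped graver handle, 48 to 53 mm across, 41 mm tall, near the stand; bystander. Origin at the centre of its underside
- handle_c: loose wooden mushroom-shaped graver handle, 48 to 53 mm across, 41 mm tall, near the stand; bystander. Origin at the centre of its underside
- pitch_a: loose wooden cup with a dark pitch top, 64 mm across, 68 mm tall; bystander. Origin: centre of its underside
- pitch_b: loose wooden cup with a dark pitch top, 56 mm across, 54 mm tall; bystander. Origin: centre of its underside
- graver: graver lying down, wooden handle and steel blade, 155 mm long along its x, 30 mm tall; bystander. Origin on the table under its middle

How it is judged (in metres and radians):
On the way, in this order (a step that is already met when the one before it is completed fails the run):
1. the prop leg is fully down, the frame still lying over (value of joint leg above 2.2 rad and value of joint frame below -0.2 rad), for 0.2 s.
2. the frame is upright, gripped by its wooden grip, leg down (value of joint frame between -0.08 and 0.08 rad and contact force between the fingers and frame above 1 N and distance between the grasp point and frame_grip below 0.04 m and value of joint leg above 2.2 rad), for 0.3 s.
At the end, for the whole second after the job is handed in: the leg is fully down (joint above 2.2 rad), the frame is upright within 0.08 rad and still (under 0.08 rad/s), gripped by the fingers (contact force above 1 N) with the grasp point within 40 mm of the centre of the wooden grip, held like this to the end (all of step 2 and velocity of joint frame between -0.08 and 0.08 rad/s); the arm keeps its last pose, push and grip.
It fails at once if the frame is raised while its leg is not yet down (value of joint frame above -0.2 rad and value of joint leg below 1.8 rad).
It fails at once if a bystander is moved by more than 30 mm (distance of any of handle_a, handle_b, handle_c, pitch_a, pitch_b, graver from where it was at the start of the episode above 0.03 m).
It also fails if it takes over 48 s, if anything falls off the work surface, if the arm or the gripper's body presses on something with over 40 N, if the wrist force passes 120 N, or if a joint passes its speed limit or range.

### The arm

A 6-joint arm with a two-finger parallel gripper is mounted at the origin on the work surface. World frame = base frame: x ahead of the robot, y to its left, z up, the work surface at z = 0. Lengths are in m, angles in degrees, forces in N, time in s.
With the tool pointing down it reaches from about 0.4 to 0.825 m from the base axis. Payload 7 kg.
Tool frame: the origin (TCP) lies midway between the tips of the shut fingers; the grasp point (between the pads) lies 19 mm behind it; z points along the fingers, y is the line along which they close (so a half turn about z gives the same grasp; the last joint's range is limited). The gripper opens to 88 mm and grips with 3 to 60 N. Pads are 19 mm wide; open, the fingers measure 130 mm over their backs; the gripper's body (78 mm by 193 mm) begins 47 mm behind the grasp point.
Start: joints at [-47.492, 20.546, 0.682, 0, -70.136, -16.507], TCP at [0.296, -0.607, 0.227] pointing down, gripper open.
Joint ranges: [-176.03, 176.03], [-82.01, 121.73], [-58.28, 71.71], [-173.87, 95.51], [-174.79, -0.11], [-173.66, 173.66]. Speed limits (degrees/s): [136.94, 136.94, 172.46, 180, 180, 180].

### API

Orientations are given as [roll, pitch, yaw] about the fixed x, y, z axes, in that order (R = Rz(yaw) Ry(pitch) Rx(roll)).
In Python, from plant import r gives the robot as it stands. The module is installed in compiled form; this text tells all that it offers.
- The arm moves only by the tool play_rows, never from a script. Its argument "rows" is a list of rows, each an object with "slide": the shift along the tool's x, y, z as a fraction of full scale, a list of three; "delta_rot": the turn, a rotation vector about the tool's x, y, z as a fraction of full scale, a list of three; "fingers": the opening, from -1 (shut) to 1 (fully open). In form: [{"slide": [x, y, z], "delta_rot": [rx, ry, rz], "fingers": fingers}, ...]. A call has 1 to 8 rows; each row shifts and turns the commanded pose from where the row before left it, along the tool's axes as they then stand; what a row does not reach is not made up. Full scale, the value 1, is 0.15 m for a shift and 0.08 rad for a turn. A row lasts 1/8 s, in which the tool goes at most 62.5 mm and 10.7 degrees, less where a joint would pass 70% of its speed; a pose out of reach is approached as far as the arm can. A call with a number of a shift or a turn outside -1 to 1 is refused whole. A call with a gripper value outside its range is refused whole. The fingers move at their own pace and stop on an object; "squeeze" is the grip in N (left out, the last holds). Time passes only in rows, so rows that do not move let the fingers close. It gives the time, the measured TCP pose, the force, the opening and the grip force at its end, in the units of the state.
- r.get_state(): the state, without advancing time (a new reading comes with each control period).
- r.capture(name): name is "side" or "top"; returns a dict with "image" (420x560x3 uint8, blue, green, red), "fx", "fy", "cx", "cy" (pixels), "R" (3x3) and "t" (3): a world point X has camera coordinates R X + t. Camera axes: x right, y down, z forward; pixel columns grow to the right and rows downward; lengths in m; the calibration is good to about 2 mm. A picture is of the moment at which its call begins. There is no depth.
- r.close_job(): hands the job in; it is judged then, once.
The state is a dict: "time_s": time; "joints": joint angles; "qd": joint speeds; "joint_torque": joint torques, N m; "tcp_pos": TCP position; "eef_rot": TCP orientation; "contact_force": force on the tool from outside, world axes, zero at the start; "moment": the same for the moment, N m; "gripper_width": finger opening in m; "gripper_force": force on a finger pad.
Only numpy, scipy, OpenCV 4.12 (cv2) and the standard library are available. Lean on these libraries where they do the work, as an engineer would, in place of code of your own. Each camera call takes 0.05 s, during which the arm holds its last target. There are 200 camera calls.

## Working session

There is one attempt and no reset: what is moved stays moved. The work goes in short steps, Python scripts to look and compute and a tool call to move; the robot and the scene stay as the last step left them, time stands still between calls to the robot, and variables do not carry over. Pictures are saved under pics/ and viewed, at most 10 in all, crops included, and the job is handed in when it is done.

Besides the shell and the picture viewer there is one more tool, called after "Call:" by a JSON object that holds its "op" and its "data". play_rows: Moves the arm, as the interface text tells. Shift numbers are shares of 0.15 m and turn numbers shares of 0.08 rad, none past 1 either way. Its arguments: {"type":"object","properties":{"rows":{"type":"array"},"squeeze":{"type":"number"}},"required":["rows"]}

```bash
mkdir -p pics; python3 - <<'E'
from plant import r
import cv2,numpy as np
s=r.get_state();print(s)
for n in("side","top"):
    c=r.capture(n);cv2.imwrite(f"pics/{n}0.png",c["image"]);np.savez(f"{n}0.npz",**c)
    print(n,c["fx"],c["cx"],c["cy"],np.round(-c["R"].T@c["t"],3),np.round(c["R"],3).tolist())
E
```

```text
{'time_s': 0.0, 'joints': array([-4.74929006e+01,  2.05920296e+01,  6.32838967e-01, -1.96235311e-02,
       -7.01351963e+01, -1.65060781e+01]), 'qd': array([ 0.0808639 ,  0.07789637,  0.06350549,  0.01923854,  0.03294702,
       -0.00564095]), 'joint_torque': array([-5.40043675e-04, -5.82720387e+01,  2.93068027e+01,  6.99712694e+00,
        7.16385766e-03, -1.48129961e-04]), 'tcp_pos': array([ 0.29565845, -0.60625562,  0.22561043]), 'eef_rot': array([ 1.79904261e+02, -9.13249540e-03, -1.54005654e+02]), 'contact_force': array([-0.59344726,  0.24504801,  0.30327422]), 'moment': array([ 0.00792519, -0.00840587,  0.00284765]), 'gripper_force': 0.0, 'gripper_width': 0.08773402391125522}
side 544.6769756819433 284.41387164422434 207.3244887512685 [0.376 0.833 0.762] [[-0.978, -0.208, -0.008], [-0.112, 0.562, -0.819], [0.175, -0.801, -0.573]]
top 539.1584944412266 279.1879587328011 207.04652312168255 [0.373 0.021 1.255] [[-0.013, -1.0, -0.013], [-0.988, 0.015, -0.156], [0.156, 0.011, -0.988]]
```

View pics/side0.png

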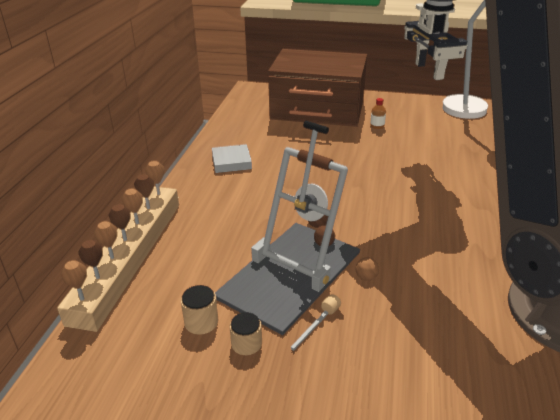

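View pics/top0.png

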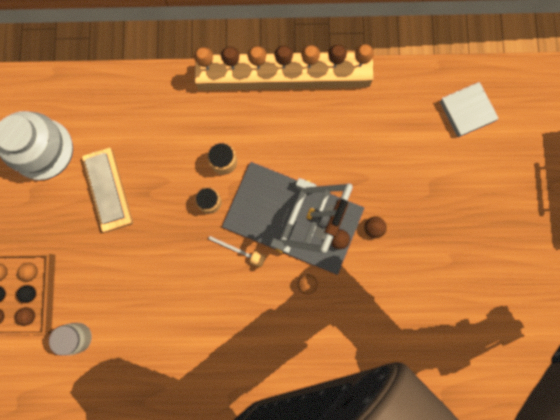

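Side view: plate around (290,275), black foot at about (316,127), grip at (315,159). Top view: plate corners near (251,164), (364,205), (338,272), (223,228), with the frame leaning right. I'll enlarge both for precise pixels.

```bash
python3 - <<'E'
import cv2,numpy as np
a=cv2.imread("pics/side0.png")[110:330,200:390];b=cv2.imread("pics/top0.png")[150:290,205:395]
cv2.imwrite("pics/c1.png",cv2.resize(a,None,fx=2.7,fy=2.7,interpolation=cv2.INTER_CUBIC))
cv2.imwrite("pics/c2.png",cv2.resize(b,None,fx=4,fy=4,interpolation=cv2.INTER_CUBIC))
E
```

```text
(no output)
```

View pics/c1.png

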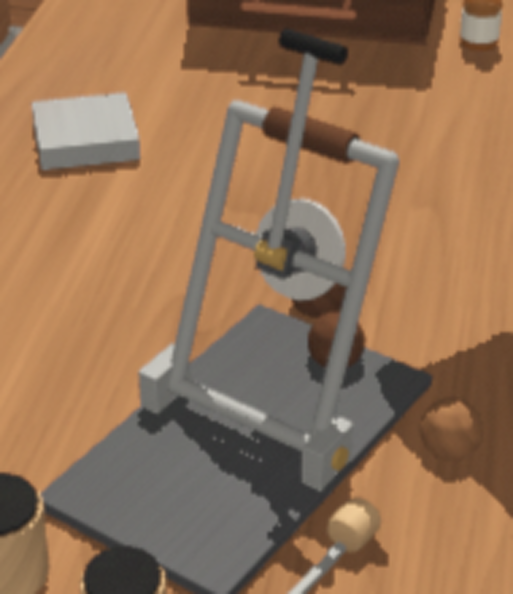

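View pics/c2.png

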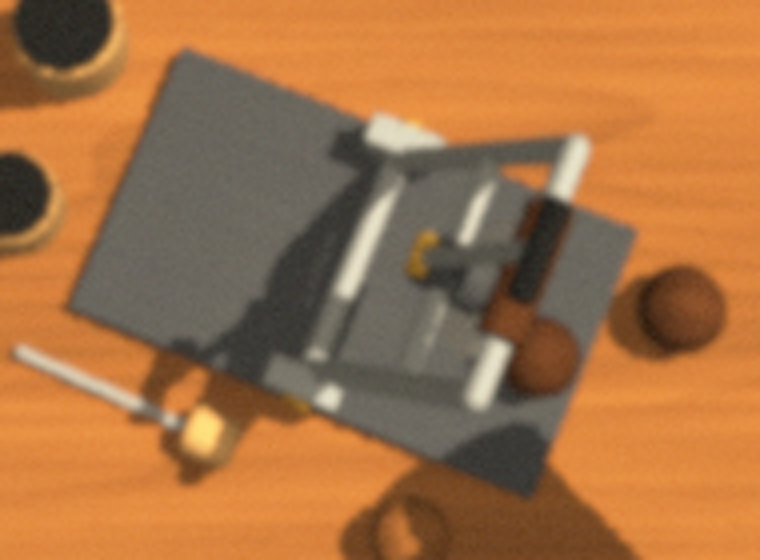

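The crops show plate corners at (185,50), (635,232), (530,495), (72,308) in c2; foot centre at (541,250) in c2 and (314,46) in c1; grip centre at about (311,134) in c1. handle_a sits right beside and below the grip.

```bash
cat > h.py <<'E'
import numpy as np
class Cam:
    def __init__(s,n):
        d=np.load(n);s.R,s.t=d["R"],d["t"];s.f=d["fx"],d["fy"];s.c=d["cx"],d["cy"];s.o=-s.R.T@s.t
    def ray(s,p): 
        v=s.R.T@np.array([(p[0]-s.c[0])/s.f[0],(p[1]-s.c[1])/s.f[1],1]);return v/np.linalg.norm(v)
    def plane(s,p,z): v=s.ray(p);return s.o+v*(z-s.o[2])/v[2]
    def proj(s,X): q=s.R@X+s.t;return np.array([s.f[0]*q[0]/q[2]+s.c[0],s.f[1]*q[1]/q[2]+s.c[1]])
def tri(A,p,B,q):
    u,v=A.ray(p),B.ray(q);k=np.linalg.lstsq(np.c_[u,-v],B.o-A.o,rcond=None)[0]
    a,b=A.o+u*k[0],B.o+v*k[1];return (a+b)/2,np.linalg.norm(a-b)
S,T=Cam("side0.npz"),Cam("top0.npz")
E
python3 - <<'E'
from h import *
c2=lambda p:np.array(p)/4+[205,150]-.4
c1=lambda p:np.array(p)/2.7+[200,110]-.3
P=[T.plane(c2(p),.012) for p in [(185,50),(635,232),(530,495),(72,308)]]
Q=[S.plane(c1(p),.012) for p in [(45,497),(225,592),(432,380),(262,307)]]
for C in(P,Q): print(np.round(C,4).tolist(),np.mean(C,0).round(4),[round(float(np.linalg.norm(C[i]-C[i-1])),3) for i in range(4)])
for C,(i,j) in((P,(0,1)),(P,(3,2)),(Q,(0,3)),(Q,(1,2))):
    d=C[i]-C[j];print("yaw",np.degrees(np.arctan2(-d[0],d[1])))
f,e=tri(S,c1((314,46)),T,c2((541,250)));print("foot",f,e)
E
cat >> h.py <<'E'
def stand(o,yaw,tip=-.4,leg=0):
    a=np.radians(yaw);x=np.array([np.cos(a),np.sin(a),0]);y=np.array([-np.sin(a),np.cos(a),0]);z=np.array([0,0,1.])
    u=np.cos(tip)*z+np.sin(tip)*y;n=np.cos(tip)*y-np.sin(tip)*z
    h=np.r_[o[:2],.03];b=np.radians(5)+leg;p=h+.13*u+.014*n
    return dict(x=x,y=y,hinge=h,grip=h+.22*u,pivot=p,foot=p+.155*(np.cos(b)*u+np.sin(b)*n),u=u,n=n)
E
python3 - <<'E'
from h import *
E
```

```text
[[0.6783, 0.0995, 0.012], [0.5652, -0.1621, 0.012], [0.414, -0.0965, 0.012], [0.5256, 0.166, 0.012]] [0.5458 0.0017 0.012 ] [0.167, 0.285, 0.165, 0.285]
[[0.6748, 0.1014, 0.012], [0.5275, 0.1644, 0.012], [0.4127, -0.0874, 0.012], [0.5641, -0.1565, 0.012]] [0.5448 0.0055 0.012 ] [0.281, 0.16, 0.277, 0.166]
yaw -23.37134093550728
yaw -23.022359880330217
yaw -23.222668122253467
yaw -24.51492968455821
foot [ 0.51321289 -0.07733697  0.30193689] 0.0007728783864585522
```

Call:
{"op": "play_rows", "data": {"rows": [{"slide":[0,0,-0.1],"delta_rot":[0,0,1],"fingers":-1},{"slide":[0,0,-0.1],"delta_rot":[0,0,1],"fingers":-1},{"slide":[0,0,-0.1],"delta_rot":[0,0,1],"fingers":-1},{"slide":[0,0,-0.1],"delta_rot":[0,0,1],"fingers":-1},{"slide":[0,0,0],"delta_rot":[0,0,1],"fingers":-1},{"slide":[0,0,0],"delta_rot":[0,0,1],"fingers":-1},{"slide":[0,0,0],"delta_rot":[0,0,1],"fingers":-1},{"slide":[0,0,0],"delta_rot":[0,0,1],"fingers":-1}], "squeeze": 25}}

```text
time_s: 1.1
tcp_pos: [0.2958, -0.6064, 0.286]
eef_rot: [180.0, -0.0, 169.2]
contact_force: [-0.5, -0.0, 0.6]
gripper_width: 0.0129
gripper_force: 0.0
```

Call:
{"op": "play_rows", "data": {"rows": [{"slide":[0,0,0],"delta_rot":[0,0,1],"fingers":-1},{"slide":[0,0,0],"delta_rot":[0,0,1],"fingers":-1},{"slide":[0,0,0],"delta_rot":[0,0,0.75],"fingers":-1},{"slide":[0,0,0],"delta_rot":[0,0,0],"fingers":-1}]}}

```text
time_s: 1.6
tcp_pos: [0.2958, -0.6065, 0.2861]
eef_rot: [180.0, -0.0, 156.7]
contact_force: [0.1, -0.5, -0.8]
gripper_width: 0.0005
gripper_force: 0.0
```

```bash
cat >> h.py <<'E'
from scipy.spatial.transform import Rotation as Ro
O=np.array([.5455,.003]);YAW=-23.3
def go(ys,z,xs=0):
    from plant import r
    s=r.get_state();M=Ro.from_euler("xyz",s["eef_rot"],degrees=True);k=stand(O,YAW)
    p=np.r_[O,z]+ys*k["y"]+xs*k["x"];q=s["tcp_pos"]-np.r_[O,0]
    W=Ro.from_euler("xyz",[180,0,180+YAW],degrees=True)
    print("t",round(s["time_s"],2),"xs,ys,z",np.round([q@k["x"],q@k["y"],q[2]],4),"slide total",np.round(M.inv().apply(p-s["tcp_pos"])/.15,3),"rot",np.round((M.inv()*W).as_rotvec()/.08,2),"F",s["contact_force"].round(1),"w",round(s["gripper_width"],4),round(s["gripper_force"],1))
E
python3 -c "
from h import *;go(-.15,.29);k=stand(O,YAW);print(k['foot'],k['grip'])"
```

```text
t 1.6 xs,ys,z [ 0.0118 -0.6585  0.2861] slide total [ 0.076  3.39  -0.024] rot [ 0.01 -0.01  0.01] F [ 0.1 -0.5 -0.8] w 0.0005 0.0
[ 0.51171371 -0.07545088  0.30267169] [ 0.51161281 -0.07568517  0.23263342]
```

Call:
{"op": "play_rows", "data": {"rows": [{"slide":[0.01,0.28,0],"delta_rot":[0,0,0],"fingers":-1},{"slide":[0.01,0.28,0],"delta_rot":[0,0,0],"fingers":-1},{"slide":[0.01,0.28,0],"delta_rot":[0,0,0],"fingers":-1},{"slide":[0.01,0.28,0],"delta_rot":[0,0,0],"fingers":-1},{"slide":[0.01,0.28,0],"delta_rot":[0,0,0],"fingers":-1},{"slide":[0.01,0.28,0],"delta_rot":[0,0,0],"fingers":-1},{"slide":[0.01,0.28,0],"delta_rot":[0,0,0],"fingers":-1},{"slide":[0.01,0.28,0],"delta_rot":[0,0,0],"fingers":-1}]}}

```text
time_s: 2.6
tcp_pos: [0.4178, -0.2919, 0.2866]
eef_rot: [180.0, 0.0, 156.8]
contact_force: [0.8, -1.1, 0.1]
gripper_width: 0.0002
gripper_force: 0.0
```

Call:
{"op": "play_rows", "data": {"rows": [{"slide":[0,0.28,0],"delta_rot":[0,0,0],"fingers":-1},{"slide":[0,0.28,0],"delta_rot":[0,0,0],"fingers":-1},{"slide":[0,0.28,0],"delta_rot":[0,0,0],"fingers":-1},{"slide":[0,0.2,0],"delta_rot":[0,0,0],"fingers":-1},{"slide":[0,0,0],"delta_rot":[0,0,0],"fingers":-1}]}}

```text
time_s: 3.22
tcp_pos: [0.4798, -0.1484, 0.2864]
eef_rot: [180.0, -0.0, 157.0]
contact_force: [-0.2, -0.4, -0.8]
gripper_width: 0.0005
gripper_force: 0.0
```

```bash
python3 -c "
from h import *;go(-.035,.288)
from plant import r
import cv2;a,b=r.capture('side')['image'][60:330,150:400],r.capture('top')['image'][100:300,180:400]
cv2.imwrite('pics/d.png',np.hstack([cv2.resize(a,(400,432)),cv2.resize(b,(400,432))]))"
```

```text
t 3.23 xs,ys,z [-0.0005 -0.165   0.2864] slide total [-0.007  0.867 -0.01 ] rot [ 0.   -0.    0.06] F [-0.2 -0.4 -0.8] w 0.0005 0.0
```

View pics/d.png

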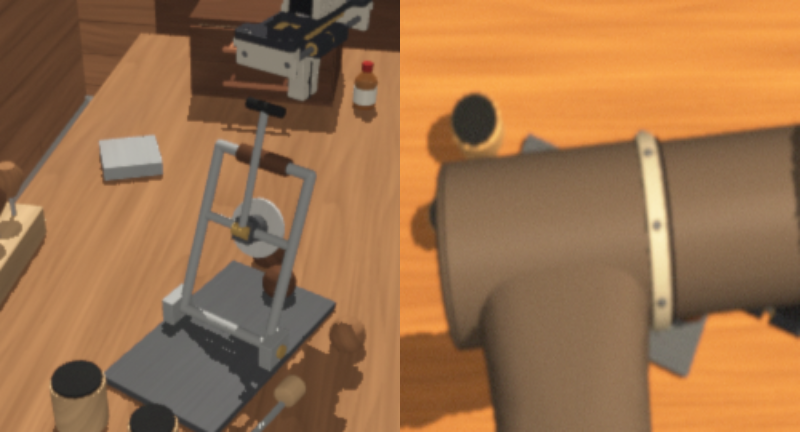

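The shut fingers (tips at about (302,92), left half) stand behind the foot bar at (265,108), and the leg is still stowed. Next I push.

Call:
{"op": "play_rows", "data": {"rows": [{"slide":[0,0.12,0],"delta_rot":[0,0,0],"fingers":-1},{"slide":[0,0.12,0],"delta_rot":[0,0,0],"fingers":-1},{"slide":[0,0.12,0],"delta_rot":[0,0,0],"fingers":-1},{"slide":[0,0.12,0],"delta_rot":[0,0,0],"fingers":-1},{"slide":[0,0.12,0],"delta_rot":[0,0,0],"fingers":-1},{"slide":[0,0.12,0],"delta_rot":[0,0,0],"fingers":-1},{"slide":[0,0.12,0],"delta_rot":[0,0,0],"fingers":-1},{"slide":[0,0,0],"delta_rot":[0,0,0],"fingers":-1}]}}

```text
time_s: 4.32
tcp_pos: [0.5296, -0.0328, 0.2862]
eef_rot: [-180.0, -0.0, 156.8]
contact_force: [0.1, -0.1, 0.7]
gripper_width: 0.0002
gripper_force: 0.0
```

Call:
{"op": "play_rows", "data": {"rows": [{"slide":[0,0,-0.05],"delta_rot":[0,0,0],"fingers":-1},{"slide":[0,0,0],"delta_rot":[0,0,0],"fingers":-1},{"slide":[0,0,0],"delta_rot":[0,0,0],"fingers":-1},{"slide":[0,0,0],"delta_rot":[0,0,0],"fingers":-1},{"slide":[0,0,0],"delta_rot":[0,0,0],"fingers":-1},{"slide":[0,0,0],"delta_rot":[0,0,0],"fingers":-1},{"slide":[0,0,0],"delta_rot":[0,0,0],"fingers":-1},{"slide":[0,0,0],"delta_rot":[0,0,0],"fingers":-1}]}}

```text
time_s: 5.32
tcp_pos: [0.5291, -0.0342, 0.2941]
eef_rot: [180.0, -0.0, 156.7]
contact_force: [-0.3, -0.3, 0.8]
gripper_width: 0.0001
gripper_force: 0.0
```

```bash
python3 -c "
from h import *;go(-.0857,.30)
from plant import r
import cv2;a=r.capture('side')['image'][60:330,150:400]
cv2.imwrite('pics/e.png',cv2.resize(a,None,fx=2,fy=2))"
```

```text
t 5.33 xs,ys,z [-0.0004 -0.0406  0.2941] slide total [-0.003 -0.3   -0.04 ] rot [ 0.   -0.    0.01] F [-0.3 -0.3  0.8] w 0.0001 0.0
```

View pics/e.png

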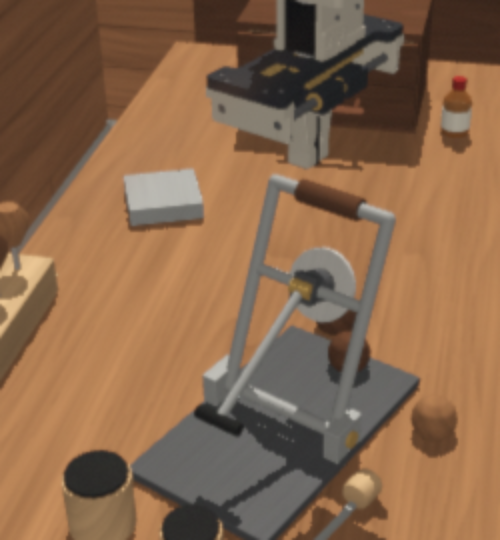

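The leg is fully down (foot at (220,418)) and the frame still lies over with the grip at (330,198). I'll move above the grip and open the fingers.

Call:
{"op": "play_rows", "data": {"rows": [{"slide":[0,-0.1,-0.02],"delta_rot":[0,0,0],"fingers":1},{"slide":[0,-0.1,-0.02],"delta_rot":[0,0,0],"fingers":1},{"slide":[0,-0.1,0],"delta_rot":[0,0,0],"fingers":1},{"slide":[0,0,0],"delta_rot":[0,0,0],"fingers":1},{"slide":[0,0,0],"delta_rot":[0,0,0],"fingers":1},{"slide":[0,0,0],"delta_rot":[0,0,0],"fingers":1}]}}

```text
time_s: 6.12
tcp_pos: [0.5113, -0.0754, 0.2999]
eef_rot: [-180.0, -0.0, 156.7]
contact_force: [0.4, -0.3, 0.2]
gripper_width: 0.055
gripper_force: 0.0
```

```bash
python3 -c "
from h import *;go(-.0857,.2136);k=stand(O,YAW);print('pred grip px',S.proj(k['grip']),'seen ~',[315,159], 'pred foot',S.proj(stand(O,YAW,-.4,2.356)['foot']),'seen',[260,269])"
```

```text
t 6.12 xs,ys,z [-0.0003 -0.0856  0.2999] slide total [-0.002 -0.001  0.576] rot [-0.   -0.    0.01] F [ 0.4 -0.3  0.2] w 0.055 0.0
pred grip px [315.98287001 159.58406877] seen ~ [315, 159] pred foot [260.23769216 269.81597028] seen [260, 269]
```

Predictions match the image. I'll descend and close.

Call:
{"op": "play_rows", "data": {"rows": [{"slide":[0,0,0],"delta_rot":[0,0,0],"fingers":1},{"slide":[0,0,0],"delta_rot":[0,0,0],"fingers":1},{"slide":[0,0,0],"delta_rot":[0,0,0],"fingers":1},{"slide":[0,0,0.11],"delta_rot":[0,0,0],"fingers":1},{"slide":[0,0,0.11],"delta_rot":[0,0,0],"fingers":1},{"slide":[0,0,0.12],"delta_rot":[0,0,0],"fingers":1},{"slide":[0,0,0.12],"delta_rot":[0,0,0],"fingers":1},{"slide":[0,0,0.12],"delta_rot":[0,0,0],"fingers":1}]}}

```text
time_s: 7.12
tcp_pos: [0.5106, -0.0757, 0.2111]
eef_rot: [-180.0, -0.1, 156.7]
contact_force: [1.0, 0.3, -0.2]
gripper_width: 0.0879
gripper_force: 0.0
```

Call:
{"op": "play_rows", "data": {"rows": [{"slide":[0,0,0],"delta_rot":[0,0,0],"fingers":-1},{"slide":[0,0,0],"delta_rot":[0,0,0],"fingers":-1},{"slide":[0,0,0],"delta_rot":[0,0,0],"fingers":-1},{"slide":[0,0,0],"delta_rot":[0,0,0],"fingers":-1},{"slide":[0,0,0],"delta_rot":[0,0,0],"fingers":-1},{"slide":[0,0,0],"delta_rot":[0,0,0],"fingers":-1},{"slide":[0,0,0],"delta_rot":[0,0,0],"fingers":-1},{"slide":[0,0,0],"delta_rot":[0,0,0],"fingers":-1}], "squeeze": 20}}

```text
time_s: 8.12
tcp_pos: [0.5117, -0.0747, 0.2131]
eef_rot: [179.9, 0.0, 156.7]
contact_force: [0.3, 5.9, 0.2]
gripper_width: 0.0233
gripper_force: 20.0
```

```bash
python3 -c "
from h import *;go(0,.231)"
```

```text
t 8.12 xs,ys,z [-0.0003 -0.0847  0.2131] slide total [-0.002  0.565 -0.118] rot [0.02 0.   0.01] F [0.3 5.9 0.2] w 0.0233 20.0
```

Call:
{"op": "play_rows", "data": {"rows": [{"slide":[0,0.055,-0.022],"delta_rot":[0,0,0],"fingers":-1},{"slide":[0,0.055,-0.02],"delta_rot":[0,0,0],"fingers":-1},{"slide":[0,0.056,-0.017],"delta_rot":[0,0,0],"fingers":-1},{"slide":[0,0.057,-0.015],"delta_rot":[0,0,0],"fingers":-1},{"slide":[0,0.057,-0.013],"delta_rot":[0,0,0],"fingers":-1},{"slide":[0,0.058,-0.01],"delta_rot":[0,0,0],"fingers":-1},{"slide":[0,0.058,-0.008],"delta_rot":[0,0,0],"fingers":-1},{"slide":[0,0,0],"delta_rot":[0,0,0],"fingers":-1}]}}

```text
time_s: 9.12
tcp_pos: [0.5353, -0.0202, 0.229]
eef_rot: [180.0, 0.0, 156.8]
contact_force: [1.8, -2.0, 3.5]
gripper_width: 0.0233
gripper_force: 20.0
```

Call:
{"op": "play_rows", "data": {"rows": [{"slide":[0,0.058,-0.006],"delta_rot":[0,0,0],"fingers":-1},{"slide":[0,0.058,-0.003],"delta_rot":[0,0,0],"fingers":-1},{"slide":[0,0.055,-0.001],"delta_rot":[0,0,0],"fingers":-1},{"slide":[0,0,0],"delta_rot":[0,0,0],"fingers":-1},{"slide":[0,0,0],"delta_rot":[0,0,0],"fingers":-1},{"slide":[0,0,0],"delta_rot":[0,0,0],"fingers":-1},{"slide":[0,0,0],"delta_rot":[0,0,0],"fingers":-1},{"slide":[0,0,0],"delta_rot":[0,0,0],"fingers":-1}]}}

```text
time_s: 10.12
tcp_pos: [0.545, 0.0025, 0.2303]
eef_rot: [180.0, 0.0, 156.7]
contact_force: [4.9, -2.3, 0.2]
gripper_width: 0.0233
gripper_force: 20.0
```

```bash
python3 -c "
from h import *;go(0,.231)
from plant import r
import cv2;a=r.capture('side')['image'][60:330,150:400]
k=stand(O,YAW,0,2.356);print('pred upright foot in crop',(S.proj(k['foot'])-[150,60])*2)
cv2.imwrite('pics/f.png',cv2.resize(a,None,fx=2,fy=2))"
```

```text
t 10.12 xs,ys,z [-2.000e-04 -7.000e-04  2.303e-01] slide total [-0.002  0.004 -0.005] rot [0. 0. 0.] F [ 4.9 -2.3  0.2] w 0.0233 20.0
pred upright foot in crop [213.45190899 461.8848505 ]
```

View pics/f.png

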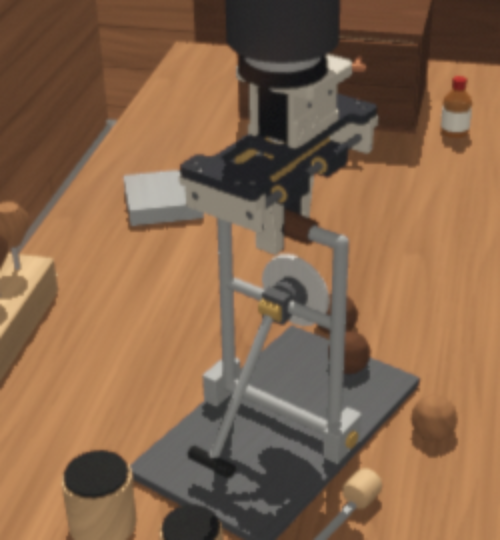

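The frame stands upright, gripped by the grip. The foot at (212,461) matches the predicted (213,462), and the bystanders are where they were. I'm handing in.

```bash
python3 -c "
from plant import r
print(r.close_job())"
```

```text
the job is handed in; nothing more can be done
None
```

The prop leg was flipped fully down first. The frame was then raised, and I handed the job in at about 10 s with it upright and held by the middle of its grip at 20 N, the bystanders where they were; no verdict came back.

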